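# Turn the mallet head hole-up for the glue

### The arm

A 6-joint arm with a two-finger parallel gripper is mounted at the origin on the work surface. World frame = base frame: x ahead of the robot, y to its left, z up, the work surface at z = 0. Lengths are in m, angles in degrees, forces in N, time in s.
With the tool pointing down it reaches from about 0.4 to 0.825 m from the base axis. Payload 7 kg.
Tool frame: the origin (TCP) lies midway between the tips of the shut fingers; the grasp point (between the pads) lies 19 mm behind it (ctrl.hold_point_z is the distance from the TCP to the grasp point, in m); z points along the fingers, y is the line along which they close (so a half turn about z gives the same grasp; the last joint's range is limited). The gripper opens to 88 mm and grips with 3 to 60 N. Pads are 19 mm wide; open, the fingers measure 130 mm over their backs; the gripper's body (78 mm by 193 mm) begins 47 mm behind the grasp point.
Start: joints at [16.507, 20.546, 0.682, 0, -70.136, -16.507], TCP at [0.675, -0, 0.227] pointing down, gripper open.
Joint ranges: [-176.03, 176.03], [-82.01, 121.73], [-58.28, 71.71], [-173.87, 95.51], [-174.79, -0.11], [-173.66, 173.66]. Speed limits (degrees/s): [136.94, 136.94, 172.46, 180, 180, 180].

### API

Orientations are given as [roll, pitch, yaw] about the fixed x, y, z axes, in that order (R = Rz(yaw) Ry(pitch) Rx(roll)).
In Python, from plant import ctrl gives the robot as it stands.
- The arm moves only by the tool apply_moves, never from a script. Its argument "deltas" is a list of rows, each an object with "fingers": the finger opening in mm, from 0 to 87.6; "delta_pos": the shift along the tool's x, y, z in mm, a list of three; "angular": the turn, a rotation vector about the tool's x, y, z in degrees, a list of three. A call has 1 to 10 rows; each row is the pose to reach, as a shift and turn from the pose commanded when the call began, along the tool's axes at that moment; what a row does not reach only later rows make up. A row lasts 1/10 s, in which the tool goes at most 50 mm and 8.59 degrees, less where a joint would pass 70% of its speed; a pose out of reach is approached as far as the arm can. A call with a gripper value outside its range is refused whole. The fingers move at their own pace and stop on an object; the grip force is fixed at half the most. Time passes only in rows, so rows that repeat a pose let the fingers close. It gives the time, the measured TCP pose, the force, the opening and the grip force at its end, in the units of the state.
- ctrl.get_obs(): the state, without advancing time (a new reading comes with each control period).
- ctrl.snapshot(name): name is "scene" or "side" or "wrist"; returns the picture (400x640x3 uint8, red, green, blue); there is no depth.
- ctrl.camera_params(name): a dict with "fx", "fy", "cx", "cy" (pixels), "dist_coeffs" ([k1, k2, p1, p2, k3] as OpenCV has them; the pictures are not rectified), "cam_to_world" (4x4, takes a point from camera to world coordinates); the wrist camera has in their place "mount" (4x4, takes a point from camera to tool coordinates, whose origin is the TCP and whose axes are the flange's). Camera axes: x right, y up, looking along -z (the intrinsics and any distortion apply to the point x, -y, -z); pixel columns grow to the right and rows downward; lengths in m; the calibration is good to about 2 mm. A picture is of the moment at which its call begins: read the wrist's pose just before it. camera_params takes no time and is no camera call.
- ctrl.close_job(): hands the job in; it is judged then, once.
The state is a dict: "clock": time; "joint_pos": joint angles; "qvel": joint speeds; "tau": joint torques, N m; "tool_pos": TCP position; "orientation": TCP orientation; "force": force on the tool from outside, world axes, zero at the start; "moment": the same for the moment, N m; "opening": finger opening in m; "gripper_force": force on a finger pad.
Only numpy, scipy, OpenCV 4.12 (cv2) and the standard library are available. Lean on these libraries where they do the work, as an engineer would, in place of code of your own. Each camera call takes 0.05 s, during which the arm holds its last target. There are 200 camera calls.

### The job

The loose head of the soft-face mallet stands on end on the bench; find the handle hole, a blind hole in one of the four sides of its metal body, and turn the head so that this hole faces straight up. Hold it like that, still and level, over the middle of the drip tray and about 15 cm above the bench, ready for the glue, and finish while holding it there: do not put it down or let go. Leave the tray, the handle, the dye jar, the glue bottle and the edge beveller where they are.

Things in the scene. Friction and masses are not known exactly. Their poses are not given: they have to be found in the camera images.
- head: Mallet head, 0.2 to 0.4 kg, 92 mm long: a 40 mm aluminium cube between two round red striking faces (35 mm diameter, 26 mm long). Starts standing on one face, turned any way. Origin: centre of the cube, 46 mm above the bench at the start. z: striking axis, up at the start. x: out of the side with the hole, level at the start. Other three sides plain and flat; grip those at +y and -y, 40 mm apart.
- bore (a point): Centre of the mouth of the handle hole, 25 mm from the centre of the head along its x: a blind round hole of 18 mm diameter that goes 31 mm in from the mouth, ringed by a collar of 33 mm diameter that stands 5 mm proud of that side. Axes as the head's: x points straight out of the hole.
- tray: Open steel drip tray, 140 x 180 mm (x, y) and 20 mm high, a waste card on its floor. Origin: centre of its underside. It is not fastened.
- handle: Bare wooden mallet handle lying on the bench, 250 mm long along its x, 30 mm wide, 24 mm high. Origin: on its underside, 120 mm from the end of the grip (-x end) and 130 mm from the tip of its tenon (+x end). To be left alone.
- jar: Amber glass dye jar with a dark lid, upright, 72 mm diameter, 85 mm high. Origin: centre of its underside. To be left alone.
- glue: White glue bottle with an orange nozzle, upright, 48 mm diameter, 145 mm high. Origin: centre of its underside. To be left alone.
- beveller: Edge beveller with a turned wooden handle, lying on the bench, 158 mm long along its x, 30 mm wide and high. Origin: on the bench, near the middle of its length. To be left alone.
Things that resemble listed ones, but are neither listed nor needed, are in the scene too. Several things look just like the head: the one meant starts nearest to the robot's base.

How it is judged (in metres and radians):
On the way:
1. the mallet head is lifted off the bench in the gripper (height (world z) of head above 0.075 m and contact force between the fingers and head above 1 N), for 0.2 s.
At the end, for the whole second after the job is handed in: The head is held in the fingers, clear of the tray, at rest, the hole within 0.2 rad (11 degrees) of straight up, its mouth within 45 mm of the tray's centre seen from above, the head's centre 0.10 to 0.22 m above the bench (angle between bore's own x axis and vertical below 0.2 rad and horizontal distance between bore and tray below 0.045 m and height (world z) of head between 0.1 and 0.22 m and contact force between the fingers and head above 1 N and contact force between head and tray below 0.05 N and linear speed of head below 0.03 m/s and angular speed of head below 0.2 rad/s); the arm keeps its last pose, push and grip.
It fails at once if the tray, the handle or the beveller is moved by more than 25 mm (distance of any of tray, handle, beveller from where it was at the start of the episode above 0.025 m).
It fails at once if the jar or the glue bottle is moved by more than 25 mm or tipped over (distance of any of jar, glue from where it was at the start of the episode above 0.025 m or angle between any of jar, glue's own z axis and vertical above 0.5 rad).
It also fails if it takes over 45 s, if anything falls off the work surface, if the arm or the gripper's body presses on something with over 40 N, if the wrist force passes 120 N, or if a joint passes its speed limit or range.

## Working session

There is one attempt and no reset: what is moved stays moved. The work goes in short steps, Python scripts to look and compute and a tool call to move; the robot and the scene stay as the last step left them, time stands still between calls to the robot, and variables do not carry over. Pictures are saved under pics/ and viewed, at most 10 in all, crops included, and the job is handed in when it is done.

Besides the shell and the picture viewer there is one more tool, called by a JSON object that holds its "name" and its "arguments", one argument or row to a line. apply_moves: Moves the arm, as the interface text tells. Its arguments: {"type":"object","properties":{"deltas":{"type":"array"}},"required":["deltas"]}

```bash
ls; mkdir -p pics; python3 - <<'E'
from plant import ctrl
import cv2
for n in("scene","side"):
    cv2.imwrite(f"pics/{n}0.png",ctrl.snapshot(n)[:,:,::-1]); p=ctrl.camera_params(n); print(n,p)
print(ctrl.camera_params("wrist")); o=ctrl.get_obs(); print(o); 
cv2.imwrite("pics/wrist0.png",ctrl.snapshot("wrist")[:,:,::-1])
E
```

```text
pics
scene {'fx': 361.69923590724284, 'fy': 361.69923590724284, 'cx': 319.21281112565396, 'cy': 199.82979391185137, 'dist_coeffs': array([0.0122595, 0.       , 0.       , 0.       , 0.       ]), 'cam_to_world': array([[ 0.67297002, -0.55595088,  0.48788316,  1.03794093],
       [ 0.73954923,  0.51764257, -0.43024773, -0.39528564],
       [-0.01335249,  0.65035744,  0.75951097,  0.78014352],
       [ 0.        ,  0.        ,  0.        ,  1.        ]])}
side {'fx': 466.16056549238573, 'fy': 466.16056549238573, 'cx': 314.6814576810051, 'cy': 201.1854534584396, 'dist_coeffs': array([-0.00963782,  0.        ,  0.        ,  0.        ,  0.        ]), 'cam_to_world': array([[-0.99437795,  0.07234672, -0.07732034,  0.47536586],
       [-0.10428918, -0.54267459,  0.83344349,  1.01558018],
       [ 0.01833712,  0.83682151,  0.54716863,  0.73958036],
       [ 0.        ,  0.        ,  0.        ,  1.        ]])}
{'fx': 300.3871431440331, 'fy': 300.3871431440331, 'cx': 321.79157046653944, 'cy': 201.72668692387325, 'dist_coeffs': array([-0.03141513,  0.        ,  0.        ,  0.        ,  0.    
[... 347 characters left out ...]
000e+00]])}
{'clock': 0.1, 'joint_pos': array([ 1.65059162e+01,  2.05859953e+01,  6.40585283e-01, -1.75719506e-02,
       -7.01341215e+01, -1.65047916e+01]), 'qvel': array([ 0.07655256, -0.16036271,  0.12045579, -0.03337119,  0.12318615,
       -0.0263184 ]), 'tau': array([-1.42273191e-03, -5.84165347e+01,  2.93752134e+01,  7.01551259e+00,
        1.01412315e-02, -6.66964229e-05]), 'tool_pos': array([ 6.74586538e-01, -3.25770376e-05,  2.25743825e-01]), 'orientation': array([ 1.79919052e+02, -6.75743929e-03, -9.00048534e+01]), 'force': array([-0.5111515 , -0.06706848, -0.83320039]), 'moment': array([-0.08136603,  0.02379425, -0.00370299]), 'gripper_force': 0.0, 'opening': 0.08767756706446436}
```

View pics/scene0.png

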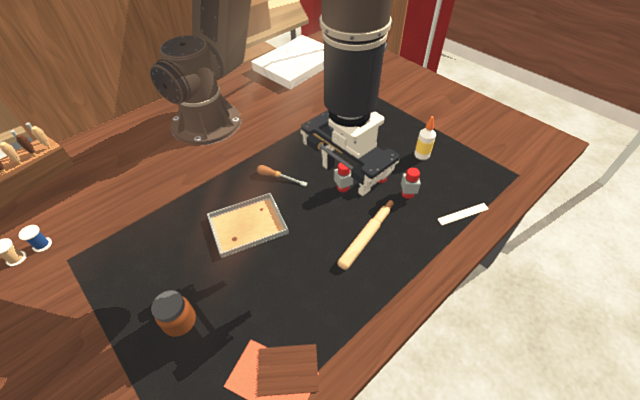

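View pics/side0.png

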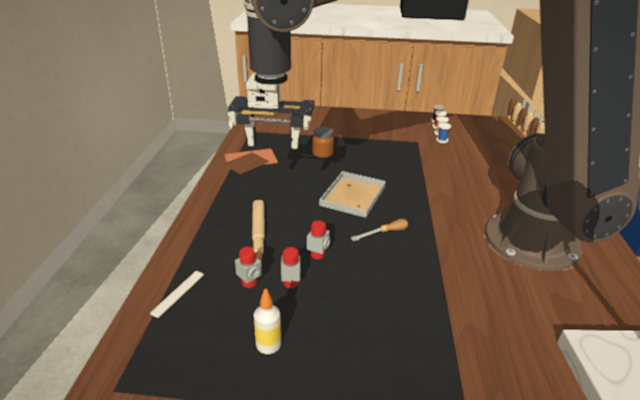

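Scene view: heads at (343,177), (379,175, partly hidden) and (411,183); tray (247,224), handle (367,235), beveller (282,176), jar (174,312), glue (425,140). Side view: heads at (248,267), (291,267), (318,240). The one at side (318,240) looks nearest to the base, which I'll check with numbers and a crop.

```bash
cat > h.py <<'E'
import numpy as np, cv2
from plant import ctrl
from scipy.spatial.transform import Rotation as R
def cam(n,o=None):
    p=ctrl.camera_params(n)
    if n=="wrist":
        T=np.eye(4);T[:3,:3]=R.from_euler('xyz',o['orientation'],degrees=True).as_matrix();T[:3,3]=o['tool_pos']
        T=T@p['mount']
    else: T=p['cam_to_world']
    return np.array([[p['fx'],0,p['cx']],[0,p['fy'],p['cy']],[0,0,1]]),p['dist_coeffs'],T
def ray(c,uv):
    K,d,T=c; x,y=cv2.undistortPoints(np.array([[uv]],float),K,d)[0,0]
    v=T[:3,:3]@[x,-y,-1]; return T[:3,3],v/np.linalg.norm(v)
def atz(c,uv,z):
    o,v=ray(c,uv); return o+v*(z-o[2])/v[2]
def tri(c1,a,c2,b):
    o,v=ray(c1,a);q,w=ray(c2,b)
    s=np.linalg.lstsq(np.c_[v,-w],q-o,rcond=None)[0]
    P,Q=o+s[0]*v,q+s[1]*w; return (P+Q)/2,np.linalg.norm(P-Q)
E
python3 - <<'E'
from h import *
S,D=cam("scene"),cam("side")
for a in [(248,267),(291,267),(318,240)]: print(a,atz(D,a,.046).round(3), np.linalg.norm(atz(D,a,.046)[:2]))
for b in [(343,179),(411,186)]: print(b,atz(S,b,.046).round(3))
print('tri',tri(S,(343,179),D,(318,240)))
print('tray',[atz(D,a,.02).round(3) for a in [(350,173),(385,181),(363,215),(320,204)]],[atz(S,a,.02).round(3) for a in [(208,207),(276,195),(288,230),(218,252)]])
print('jar',atz(S,(176,335),0),'glue',atz(D,(268,350),0),'bev',atz(D,(355,239),0),atz(D,(405,225),0),'handle',atz(D,(258,205),0),atz(D,(259,255),0))
d=cv2.imread("pics/side0.png")[200:300,210:360];s=cv2.imread("pics/scene0.png")[140:220,310:460]
cv2.imwrite("pics/c1.png",cv2.resize(np.vstack([d,cv2.resize(s,(150,80))]),None,fx=3.3,fy=3.3,interpolation=cv2.INTER_CUBIC))
E
```

```text
(248, 267) [0.693 0.245 0.046] 0.7349259615288669
(291, 267) [0.598 0.233 0.046] 0.6417160986651234
(318, 240) [0.548 0.128 0.046] 0.5624043934455686
(343, 179) [0.555 0.121 0.046]
(411, 186) [0.701 0.239 0.046]
tri (array([0.54976921, 0.12418907, 0.04158829]), np.float64(0.004093521300582212))
tray [array([ 0.485, -0.255,  0.02 ]), array([ 0.377, -0.22 ,  0.02 ]), array([ 0.44, -0.03,  0.02]), array([ 0.561, -0.068,  0.02 ])] [array([ 0.362, -0.204,  0.02 ]), array([ 0.454, -0.041,  0.02 ]), array([ 0.571, -0.093,  0.02 ]), array([ 0.505, -0.262,  0.02 ])]
jar [ 0.61016201 -0.4377781   0.        ] glue [0.61476428 0.42716796 0.        ] bev [0.45780658 0.05301485 0.        ] [ 0.32513413 -0.02612516  0.        ] handle [ 0.73816465 -0.06978971  0.        ] [0.69034366 0.14739627 0.        ]
```

View pics/c1.png

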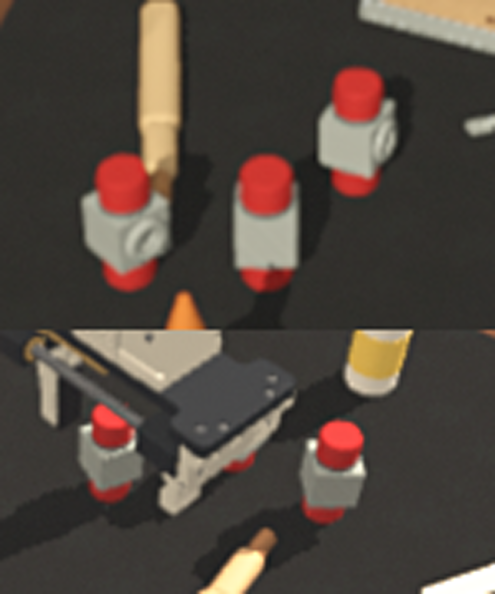

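View pics/wrist0.png

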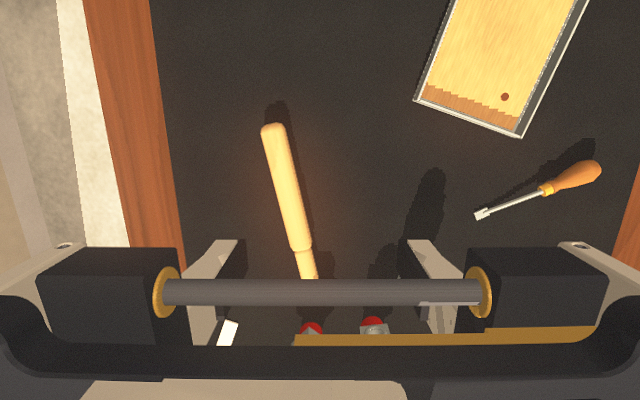

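The triangulated head is at (0.55, 0.125), 0.56 m from the base; the others are at 0.64 and 0.73 m. In the crop its collar is at (382,137), facing roughly -x. The wrist view shows the tray, beveller and handle, with the heads hidden behind the gripper at the bottom. I'll move over for a close look.

{"name": "apply_moves", "arguments": {
  "deltas": [
    {"fingers": 87,"delta_pos": [-40,35,-20],"angular": [0,0,0]},
    {"fingers": 87,"delta_pos": [-75,65,-20],"angular": [0,0,0]},
    {"fingers": 87,"delta_pos": [-110,95,-20],"angular": [0,0,0]},
    {"fingers": 87,"delta_pos": [-140,125,-20],"angular": [0,0,0]},
    {"fingers": 87,"delta_pos": [-140,125,-20],"angular": [0,0,0]},
    {"fingers": 87,"delta_pos": [-140,125,-20],"angular": [0,0,0]},
    {"fingers": 87,"delta_pos": [-140,125,-20],"angular": [0,0,0]}
  ]
}}

```text
clock: 0.85
tool_pos: [0.5503, 0.1398, 0.2465]
orientation: [180.0, -0.0, -90.0]
force: [-0.4, -1.1, -0.0]
opening: 0.087
gripper_force: 0.0
```

```bash
python3 - <<'E'
from h import *
o=ctrl.get_obs(); im=ctrl.snapshot("wrist")[:,:,::-1]; print(o['tool_pos'],o['orientation'],o['joint_pos'])
np.save("o1.npy",o,allow_pickle=True); cv2.imwrite("pics/w1.png",im)
K,d,T=cam("wrist",o)
p=np.linalg.inv(T)@[.55,.125,.06,1]; u=int(K[0,2]+K[0,0]*p[0]/-p[2]);v=int(K[1,2]-K[0,0]*p[1]/-p[2]);print(u,v)
x0,y0=max(u-80,0),max(v-60,0);c=im[y0:y0+120,x0:x0+160];print(x0,y0);cv2.imwrite("pics/w1c.png",cv2.resize(c,None,fx=5,fy=5,interpolation=cv2.INTER_CUBIC))
E
```

```text
[0.55028894 0.13977037 0.24649553] [ 1.79998346e+02 -9.06109863e-03 -9.00024218e+01] [ 3.40000730e+01  9.76097042e+00 -1.13763930e+01  7.06187835e-03
 -6.88690748e+01 -3.40050411e+01]
322 167
242 107
```

View pics/w1c.png

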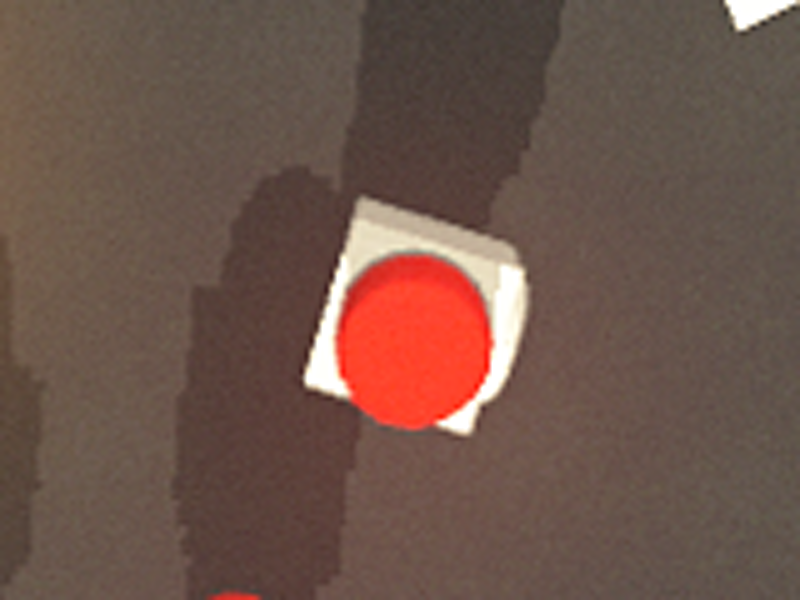

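The close crop shows the head's red top at (413,342), the cube top's corners at about (357,215), (305,382) and (470,435), and the collar on the right, so the bore faces -x and a little +y. Next: position, yaw and a triangulated height.

```bash
python3 - <<'E'
from h import *
o=np.load("o1.npy",allow_pickle=True).item(); W=cam("wrist",o);S=cam("scene");D=cam("side")
f=lambda a:(242+(a[0]+.5)/5-.5,107+(a[1]+.5)/5-.5)
P=[atz(W,f(a),.066) for a in [(357,215),(305,382),(470,435)]]
print(np.array(P).round(4),[np.linalg.norm(P[i]-P[i+1]).round(4) for i in (0,1)],'centre',(P[0]+P[2])/2)
b=P[2]-P[1];print('yaw',np.degrees(np.arctan2(b[1],b[0])));b=P[0]-P[1];print('yaw',np.degrees(np.arctan2(b[1],b[0]))-90)
print('red top at .092',atz(W,f((413,340)),.092), 'height of red top:')
# red top centre in side: crop/3.3 + offset
print(tri(W,f((413,340)),D,(210+358/3.3,200+79/3.3)), tri(D,(210+358/3.3,200+79/3.3),S,(310+112/3.3,140+(410-330)/3.3)))
E
```

```text
[[0.5611 0.1034 0.066 ]
 [0.5734 0.1418 0.066 ]
 [0.5351 0.1545 0.066 ]] [np.float64(0.0403), np.float64(0.0404)] centre [0.54810322 0.12895914 0.066     ]
yaw 161.6029349394979
yaw -197.83730076595796
red top at .092 [0.54871361 0.12628602 0.092     ] height of red top:
(array([0.5481974 , 0.12617908, 0.09230939]), np.float64(0.0010407198136510199)) (array([0.54796326, 0.12867416, 0.09381689]), np.float64(0.0010950203238245246))
```

```bash
cat >> h.py <<'E'
def goal(th,back,C=(.548,.128,.047),yaw=162):
    t,y=np.radians([th,yaw]); b=np.array([np.cos(y),np.sin(y),0]);z=np.array([0,0,1.])
    a=-np.cos(t)*z-np.sin(t)*b; x=-b*np.cos(t)+z*np.sin(t)
    return np.c_[x,np.cross(a,x),a], np.array(C)+a*(.014-back)
def delta(Rt,p):
    o=ctrl.get_obs(); R0=R.from_euler('xyz',o['orientation'],degrees=True)
    return (R0.inv().apply(p-o['tool_pos'])*1000).round(1),(R0.inv()*R.from_matrix(Rt)).as_rotvec(degrees=True).round(2)
E
python3 - <<'E'
from h import *
for th in (30,45): print(goal(th,.14)[1],*delta(*goal(th,.14)))
E
```

```text
[0.48808344 0.14746807 0.1561192 ] [-8.  62.3 90.2] [ 18.86  25.9  -70.3 ]
[0.46326519 0.15553201 0.13609545] [-16.   87.2 110.3] [ 28.23  38.79 -68.09]
```

{"name": "apply_moves", "arguments": {
  "deltas": [
    {"fingers": 87,"delta_pos": [-2,9,11],"angular": [2.8,3.9,-6.8]},
    {"fingers": 87,"delta_pos": [-3,17,22],"angular": [5.6,7.8,-13.6]},
    {"fingers": 87,"delta_pos": [-5,26,33],"angular": [8.5,11.6,-20.4]},
    {"fingers": 87,"delta_pos": [-6,35,44],"angular": [11.3,15.5,-27.2]},
    {"fingers": 87,"delta_pos": [-8,44,55],"angular": [14.1,19.4,-34.0]},
    {"fingers": 87,"delta_pos": [-10,52,66],"angular": [16.9,23.3,-40.9]},
    {"fingers": 87,"delta_pos": [-11,61,77],"angular": [19.8,27.2,-47.7]},
    {"fingers": 87,"delta_pos": [-13,70,88],"angular": [22.6,31.0,-54.5]},
    {"fingers": 87,"delta_pos": [-14,78,99],"angular": [25.4,34.9,-61.3]},
    {"fingers": 87,"delta_pos": [-16,87,110],"angular": [28.2,38.8,-68.1]}
  ]
}}

```text
clock: 1.9
tool_pos: [0.4939, 0.2032, 0.1914]
orientation: [176.7, -40.5, -20.5]
force: [1.0, 0.6, -0.0]
opening: 0.087
gripper_force: 0.0
```

```bash
python3 - <<'E'
from h import *
print(ctrl.get_obs()['joint_pos'].round(1),*delta(*goal(45,.14)),*delta(*goal(45,0)))
E
```

```text
[ 61.1   2.6 -58.2  62.6 -47.  -44.4] [-45.   53.3  37.4] [ 4.95  4.58 -1.68] [-34.1  41.1 176.4] [ 4.95  4.58 -1.68]
```

Joint 3 has reached its range limit: a 45° lean folds the arm too far. I'll lean 20° instead.

```bash
python3 - <<'E'
from h import *
print(goal(20,.142)[1],*delta(*goal(20,.142)))
E
```

```text
[0.5063641  0.14152832 0.16728066] [ 9.6 51.1 42.9] [  4.5  -20.41  -2.72]
```

{"name": "apply_moves", "arguments": {
  "deltas": [
    {"fingers": 87,"delta_pos": [3,17,14],"angular": [1.5,-6.8,-0.9]},
    {"fingers": 87,"delta_pos": [6,34,28],"angular": [3,-13.6,-1.8]},
    {"fingers": 87,"delta_pos": [10,51,43],"angular": [4.5,-20.4,-2.7]},
    {"fingers": 87,"delta_pos": [10,51,43],"angular": [4.5,-20.4,-2.7]},
    {"fingers": 87,"delta_pos": [10,51,43],"angular": [4.5,-20.4,-2.7]},
    {"fingers": 87,"delta_pos": [10,51,43],"angular": [4.5,-20.4,-2.7]}
  ]
}}

```text
clock: 2.5
tool_pos: [0.5065, 0.1403, 0.1668]
orientation: [-179.9, -20.0, -18.3]
force: [-0.5, -0.0, -0.1]
opening: 0.087
gripper_force: 0.0
```

```bash
python3 - <<'E'
from h import *
print(ctrl.get_obs()['joint_pos'].round(1),*delta(*goal(20,.142)),*delta(*goal(20,.002)))
E
```

```text
[ 48.1   0.7 -47.2  30.6 -37.8  -0.1] [-0.3 -1.1 -0.6] [-0.01  0.04 -0.33] [ -0.2  -1.1 139.4] [-0.01  0.04 -0.33]
```

{"name": "apply_moves", "arguments": {
  "deltas": [
    {"fingers": 87,"delta_pos": [0,-1,30],"angular": [0,0,0]},
    {"fingers": 87,"delta_pos": [0,-1,60],"angular": [0,0,0]},
    {"fingers": 87,"delta_pos": [0,-1,85],"angular": [0,0,0]},
    {"fingers": 87,"delta_pos": [0,-1,105],"angular": [0,0,0]},
    {"fingers": 87,"delta_pos": [0,-1,120],"angular": [0,0,0]},
    {"fingers": 87,"delta_pos": [0,-1,130],"angular": [0,0,0]},
    {"fingers": 87,"delta_pos": [0,-1,139],"angular": [0,0,0]},
    {"fingers": 87,"delta_pos": [0,-1,139],"angular": [0,0,0]},
    {"fingers": 87,"delta_pos": [0,-1,139],"angular": [0,0,0]}
  ]
}}

```text
clock: 3.4
tool_pos: [0.5544, 0.1293, 0.0394]
orientation: [179.8, -19.5, -18.2]
force: [0.1, 1.0, 0.1]
opening: 0.0872
gripper_force: 0.0
```

```bash
python3 - <<'E'
from h import *
o=ctrl.get_obs();print(o['joint_pos'].round(1),o['force'],*delta(*goal(20,.002)))
a=ctrl.snapshot("side")[:,:,::-1][150:310,230:430];b=ctrl.snapshot("scene")[:,:,::-1][100:260,250:450]
cv2.imwrite("pics/g1.png",cv2.resize(np.hstack([a,b]),None,fx=2,fy=2,interpolation=cv2.INTER_CUBIC))
E
```

```text
[ 27.3  14.2 -58.3  75.4 -14.3 -28.7] [0.14450109 1.04483341 0.07670033] [-2.7  3.2  2.9] [ 0.22  0.51 -0.17]
```

View pics/g1.png

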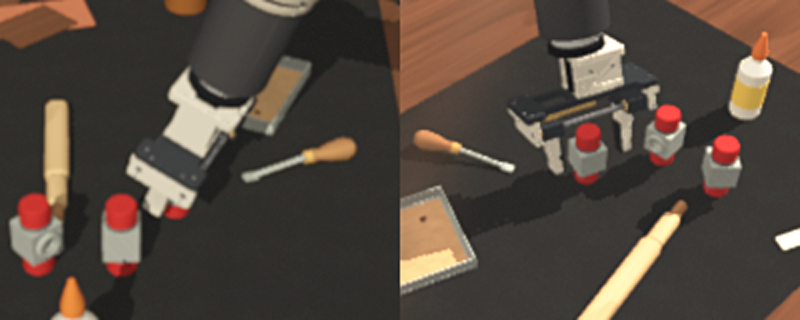

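The gripper straddles the right head (side crop at (170,200), scene crop at (588,150)), but joint 3 is at its limit. I'll lean less before closing.

```bash
python3 - <<'E'
from h import *
print(*delta(*goal(12,.003,C=(.548,.128,.049))))
E
```

```text
[-3.9  3.9  0.6] [ 0.13 -7.53 -0.17]
```

{"name": "apply_moves", "arguments": {
  "deltas": [
    {"fingers": 87,"delta_pos": [-2,2,0],"angular": [0,-4,0]},
    {"fingers": 87,"delta_pos": [-4,4,0.5],"angular": [0,-7.5,0]},
    {"fingers": 87,"delta_pos": [-4,4,0.5],"angular": [0,-7.5,0]},
    {"fingers": 87,"delta_pos": [-4,4,0.5],"angular": [0,-7.5,0]}
  ]
}}

```text
clock: 3.9
tool_pos: [0.5494, 0.1284, 0.0384]
orientation: [-180.0, -11.9, -18.2]
force: [3.0, -1.8, 0.9]
opening: 0.0869
gripper_force: 0.0
```

```bash
python3 - <<'E'
from h import *
o=ctrl.get_obs();print(o['joint_pos'].round(2),o['force'],*delta(*goal(12,.003,C=(.548,.128,.049))))
E
```

```text
[ 38.24  16.71 -44.26  24.58 -24.33  11.54] [ 3.03359848 -1.84906894  0.86950217] [1.  0.8 0.4] [ 0.    0.1  -0.17]
```

Joint 3 now has room and the pose is within about 1 mm. Close.

{"name": "apply_moves", "arguments": {
  "deltas": [
    {"fingers": 36,"delta_pos": [1,0.8,0],"angular": [0,0,0]},
    {"fingers": 30,"delta_pos": [1,0.8,0],"angular": [0,0,0]},
    {"fingers": 20,"delta_pos": [1,0.8,0],"angular": [0,0,0]},
    {"fingers": 20,"delta_pos": [1,0.8,0],"angular": [0,0,0]},
    {"fingers": 20,"delta_pos": [1,0.8,0],"angular": [0,0,0]},
    {"fingers": 20,"delta_pos": [1,0.8,0],"angular": [0,0,0]},
    {"fingers": 20,"delta_pos": [1,0.8,0],"angular": [0,0,0]},
    {"fingers": 20,"delta_pos": [1,0.8,0],"angular": [0,0,0]}
  ]
}}

```text
clock: 4.7
tool_pos: [0.5513, 0.126, 0.0385]
orientation: [179.9, -12.1, -18.2]
force: [0.2, -0.0, 1.4]
opening: 0.0401
gripper_force: 29.8
```

{"name": "apply_moves", "arguments": {
  "deltas": [
    {"fingers": 20,"delta_pos": [8,0,-39],"angular": [0,0,0]},
    {"fingers": 20,"delta_pos": [17,0,-78],"angular": [0,0,0]},
    {"fingers": 20,"delta_pos": [25,0,-117],"angular": [0,0,0]},
    {"fingers": 20,"delta_pos": [34,0,-160],"angular": [0,0,0]},
    {"fingers": 20,"delta_pos": [34,0,-160],"angular": [0,0,0]},
    {"fingers": 20,"delta_pos": [34,0,-160],"angular": [0,0,0]}
  ]
}}

```text
clock: 5.3
tool_pos: [0.5509, 0.1262, 0.2024]
orientation: [-180.0, -12.1, -18.3]
force: [-0.0, -1.0, -3.1]
opening: 0.0397
gripper_force: 29.8
```

```bash
python3 - <<'E'
from h import *
o=ctrl.get_obs();print(o['joint_pos'].round(2),o['opening'],o['gripper_force'])
# target: vertical tool over tray first (theta -20 lean i.e. pointing inward 20)
for th in (-20,-78):
  G=goal(th,.003,C=(.467,-.147,.2 if th==-20 else .165));print(G[1],*delta(*G))
E
```

```text
[ 39.54   5.31 -29.14  13.36 -49.83  24.07] 0.03965741788527844 29.832479716278613
[ 0.46342191 -0.14583741  0.18966338] [ -0.5 285.8  12.9] [-3.000e-02 -3.205e+01 -2.600e-01]
[ 0.45676699 -0.14367509  0.16271297] [-13.  285.8  37.8] [ -0.16 -90.05  -0.23]
```

{"name": "apply_moves", "arguments": {
  "deltas": [
    {"fingers": 20,"delta_pos": [0,20,0],"angular": [0,-2,0]},
    {"fingers": 20,"delta_pos": [0,54,0],"angular": [0,-6,0]},
    {"fingers": 20,"delta_pos": [0,90,0],"angular": [0,-10,0]},
    {"fingers": 20,"delta_pos": [0,126,0],"angular": [0,-14,0]},
    {"fingers": 20,"delta_pos": [0,162,0],"angular": [0,-18,0]},
    {"fingers": 20,"delta_pos": [0,198,3],"angular": [0,-22,0]},
    {"fingers": 20,"delta_pos": [0,234,6],"angular": [0,-26,0]},
    {"fingers": 20,"delta_pos": [0,265,9],"angular": [0,-30,0]},
    {"fingers": 20,"delta_pos": [0,286,10],"angular": [0,-32,0]},
    {"fingers": 20,"delta_pos": [0,286,10],"angular": [0,-32,0]}
  ]
}}

```text
clock: 6.3
tool_pos: [0.4618, -0.1485, 0.1893]
orientation: [179.8, 20.4, -18.5]
force: [0.2, 0.6, -3.2]
opening: 0.0398
gripper_force: 29.8
```

```bash
python3 - <<'E'
from h import *
o=ctrl.get_obs();print(o['joint_pos'].round(2),o['opening'],o['gripper_force'])
G=goal(-78,.003,C=(.467,-.147,.17));print(G[1],*delta(*G))
E
```

```text
[  0.17  17.67  -9.24  -6.25 -82.6   73.21] 0.039782086432912395 29.832401275634766
[ 0.45676699 -0.14367509  0.16771297] [ 1.6 -3.1 22.4] [ -0.21 -57.61  -0.48]
```

{"name": "apply_moves", "arguments": {
  "deltas": [
    {"fingers": 20,"delta_pos": [0,0,1],"angular": [0,-4,0]},
    {"fingers": 20,"delta_pos": [0,-1,4],"angular": [0,-11,0]},
    {"fingers": 20,"delta_pos": [0,-1,7],"angular": [0,-18,0]},
    {"fingers": 20,"delta_pos": [0,-2,10],"angular": [0,-25,0]},
    {"fingers": 20,"delta_pos": [1,-2,12],"angular": [0,-32,0]},
    {"fingers": 20,"delta_pos": [1,-2,15],"angular": [0,-39,0]},
    {"fingers": 20,"delta_pos": [1,-3,17],"angular": [0,-46,0]},
    {"fingers": 20,"delta_pos": [2,-3,20],"angular": [0,-53,0]},
    {"fingers": 20,"delta_pos": [2,-3,20],"angular": [0,-57.6,0]},
    {"fingers": 20,"delta_pos": [2,-3,20],"angular": [0,-57.6,0]}
  ]
}}

```text
clock: 7.3
tool_pos: [0.4585, -0.1409, 0.1682]
orientation: [179.0, 78.2, -19.3]
force: [0.5, -0.2, -3.1]
opening: 0.0399
gripper_force: 29.8
```

```bash
python3 - <<'E'
from h import *
o=ctrl.get_obs();print(o['joint_pos'].round(2),o['opening'],o['gripper_force'],np.abs(o['qvel']).max())
G=goal(-78,.003,C=(.467,-.147,.17));print(G[1],*delta(*G))
a=ctrl.snapshot("side")[:,:,::-1][60:260,220:420];b=ctrl.snapshot("scene")[:,:,::-1][100:300,150:350]
cv2.imwrite("pics/f1.png",cv2.resize(np.hstack([a,b]),None,fx=2,fy=2,interpolation=cv2.INTER_CUBIC))
E
```

```text
[  -5.13   53.32   18.33  -17.25 -131.57   75.42] 0.03989624553400983 29.832769073545933 4.966031540527475
[ 0.45676699 -0.14367509  0.16771297] [0.4 3.2 0.9] [-0.22  0.17 -0.26]
```

View pics/f1.png

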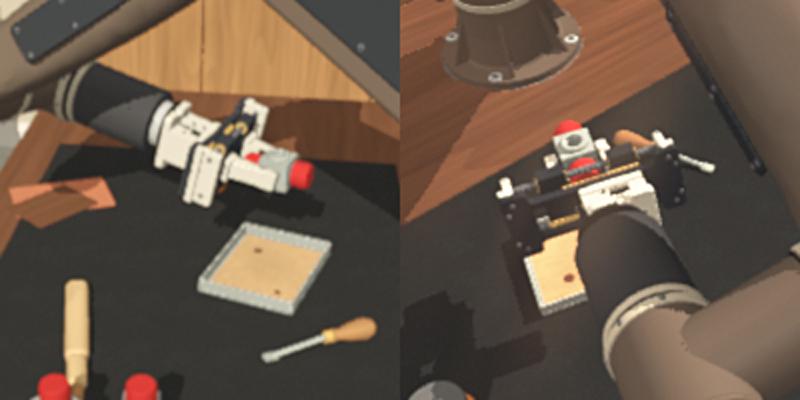

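The bore faces up, visible in the scene crop at (573,142), and the red ends are at side crop (304,175) and (252,158). I'll check level, position and height against the model, and the tray centre again.

```bash
python3 - <<'E'
from h import *
o=ctrl.get_obs(); Rt=R.from_euler('xyz',o['orientation'],degrees=True).as_matrix()
x,y,a=Rt.T; x,y,a=Rt[:,0],Rt[:,1],Rt[:,2]; t=np.radians(12)
# head axes in the tool: b=-x cos t - a sin t ; z = x sin t - a cos t
b=-x*np.cos(t)-a*np.sin(t); z=x*np.sin(t)-a*np.cos(t); C=o['tool_pos']-a*.011
print('b',b.round(3),'head',C.round(3),'bore',(C+.025*b).round(3))
for n,ox,oy,f in(("side",220,60,0),("scene",150,100,400)):
    K,d,T=cam(n)
    for nm,P in(('bore',C+.025*b),('end-',C-.046*z),('end+',C+.046*z)):
        q=np.linalg.inv(T)@[*P,1]; uv=cv2.projectPoints(np.array([[q[0],-q[1],-q[2]]]),np.zeros(3),np.zeros(3),K,d)[0][0,0]
        print(n,nm,((uv-[ox,oy])*2+[f,0]).round())
S,D=cam("scene"),cam("side")
print('bore at z',atz(S,(236.5,171),(C+.025*b)[2]))
A=np.mean([atz(D,p,.02) for p in[(350,173),(385,181),(363,215),(320,204)]]+[atz(S,p,.02) for p in[(208,207),(276,195),(288,230),(218,252)]],0);print('tray',A)
s=ctrl.snapshot("scene")[:,:,::-1][140:215,190:290]; d=ctrl.snapshot("side")[:,:,::-1][105:180,310:410]
cv2.imwrite("pics/f2.png",cv2.resize(np.hstack([d,s]),None,fx=4,fy=4,interpolation=cv2.INTER_CUBIC))
E
```

```text
b [-0.007  0.005  1.   ] head [ 0.47  -0.145  0.174] bore [ 0.47  -0.145  0.199]
side bore [276. 152.]
side end- [306. 175.]
side end+ [243. 162.]
scene bore [573. 141.]
scene end- [566. 131.]
scene end+ [588. 182.]
bore at z [ 0.4721069  -0.14577172  0.19887442]
tray [ 0.46914985 -0.14669434  0.02      ]
```

View pics/f2.png

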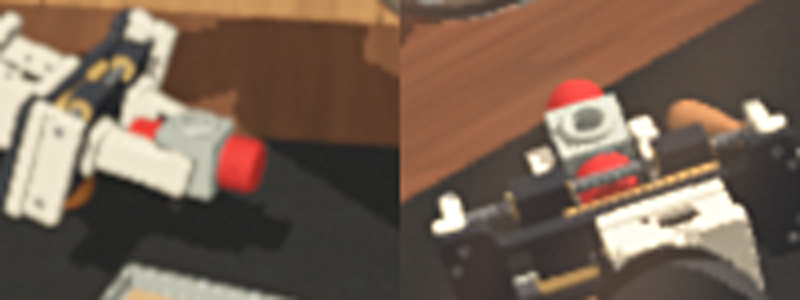

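The bore (right half, (583,122)) is where the model puts it, up to within a degree, 3 mm from the tray centre. The head is at 0.174 m, so I'll lower it 20 mm and let it settle.

{"name": "apply_moves", "arguments": {
  "deltas": [
    {"fingers": 20,"delta_pos": [7,0,1],"angular": [0,0,0]},
    {"fingers": 20,"delta_pos": [14,0,3],"angular": [0,0,0]},
    {"fingers": 20,"delta_pos": [20,0,4],"angular": [0,0,0]},
    {"fingers": 20,"delta_pos": [20,0,4],"angular": [0,0,0]},
    {"fingers": 20,"delta_pos": [20,0,4],"angular": [0,0,0]},
    {"fingers": 20,"delta_pos": [20,0,4],"angular": [0,0,0]},
    {"fingers": 20,"delta_pos": [20,0,4],"angular": [0,0,0]},
    {"fingers": 20,"delta_pos": [20,0,4],"angular": [0,0,0]},
    {"fingers": 20,"delta_pos": [20,0,4],"angular": [0,0,0]},
    {"fingers": 20,"delta_pos": [20,0,4],"angular": [0,0,0]}
  ]
}}

```text
clock: 8.5
tool_pos: [0.4602, -0.1419, 0.1527]
orientation: [179.6, 77.6, -18.6]
force: [-0.7, -0.1, -2.5]
opening: 0.0401
gripper_force: 29.8
```

```bash
python3 - <<'E'
from plant import ctrl
o=ctrl.get_obs(); print(o)
if abs(o['qvel']).max()<1 and o['gripper_force']>20 and .13<o['tool_pos'][2]<.17: print(ctrl.close_job())
E
```

```text
{'clock': 8.5, 'joint_pos': array([  -5.13601604,   54.16993189,   18.23399932,  -16.76982081,
       -130.0793179 ,   76.07433615]), 'qvel': array([-0.01598561,  0.05461256,  0.00766338,  0.04900296, -0.01855501,
        0.00538481]), 'tau': array([-3.08700539e-03, -8.87510133e+01,  2.08261782e+01,  5.27732447e+00,
       -3.97531584e+00,  3.63977929e-02]), 'tool_pos': array([ 0.4601624 , -0.14194756,  0.15268351]), 'orientation': array([179.61494572,  77.56563486, -18.59615828]), 'force': array([-0.66494381, -0.11770377, -2.53304829]), 'moment': array([-1.41006981, -3.90769891,  0.02343052]), 'gripper_force': 29.83293281402439, 'opening': 0.040088070119849335}
the job is handed in; nothing more can be done
None
```

The job is handed in at 8.5 s: the nearest mallet head is held still in the fingers with its handle hole straight up to within about a degree, roughly 3 mm from the tray's centre and about 155 mm above the bench; the judge returned no verdict.

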